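# Hang a washed board pair on the drying rail and set the dryer

## Task

The board hanger, an upside-down U with a circuit board on each side and an orange handle on top, is lying on its side: stand it up on its two legs on the bench and let go, then take it again (the orange handle is there for that) and hang it astride the rack's horizontal bar, resting fully on the bar, upright and in line with it, and let go. Then turn the dryer's dial until its white pointer line is at the red mark. Leave the stack of boards, the solder spool and the bottle where they are.

Things in the scene. Friction and masses are not known exactly. Their poses are not given: they have to be found in the camera images.
- hanger: Loose rigid U, 154 mm long, 0.18-0.36 kg: two legs (110 in x, 60 in z, 6 thick; green boards outside), 56 over them in y, gap 44; leg ends at x=-55, crown plate x=55 to 61, orange handle x=61 to 99. Origin midway along and between the legs, on the face underneath at the start (mid-depth z=+30). Starts lying on its side: z up, x level, roughly to world +y. Upright: its x points up.
- saddle (a point): Centre of the crown's underside, between the legs (hanger x = 55, y = 0, z = 30 mm); this rests on the bar. Axes as hanger.
- handle (a point): Grip point in the orange handle (hanger x=84, y=0, z=30 mm), 23 mm above the crown's top face when upright. The handle is a fin 12 mm thick in the hanger's y, 44 mm long in its z, reaching 15 mm beyond this point. Axes as hanger.
- feet (a point): Middle between the two leg ends (hanger x = -55, y = 0, z = 30 mm); on the bench when it stands. Axes as hanger.
- rack: Fixed drying rack. Origin: centre of its base plate's underside, on the bench; z up, y along the bar. Base plate 120 x 270 x 12 mm; blue uprights 24 x 20 mm, 260 mm high, centred at y = -120 and +120 mm; between them one square steel bar.
- bar_top (a point): Middle of the bar's upper face, 170 mm above the bench; y runs along the bar. The bar is 24 mm wide (x), 24 mm high, 220 mm free length between the uprights, which rise 90 mm above it. Either way round is right for the hanger.
- dryer: Fixed white control box of the warm-air dryer, 115 x 115 x 55 mm high, origin at the centre of its underside, z up. The dial is on the centre of its top, on a round grey foot of 76 mm diameter, with black scale marks around it and one broader red mark.
- dial (a joint): Dial angle, 0 to 4.0 rad, growing clockwise seen from above; light (friction about 0.03 N m), stays where it is left. Scale marks every 0.5 rad from 0.5 to 3.5; the red one is at 2.5. At value q the white pointer line lies at pi - q from the box's +x (counter-clockwise positive), so at 0 it points to the box's -x.
- dial_grip (a point): On the dial's axis at gripping height, 92 mm above the bench. The black grip bar is 49 mm long, 14 mm thick, upright, its top 7 mm above this point, its underside 24 mm below; this frame turns with the dial, its x along the bar, the white pointer line on the -x end.
- red_mark (a point): The red mark, on the top face of the box, 47 mm from the dial's axis.
- board_stack: Loose stack of green boards, 110 x 150 x 31 mm, origin at the centre of its underside; not to be moved.
- solder_spool: Loose solder spool standing on end, 60 mm diameter, 46 mm high, origin at the centre of its underside; not to be moved.
- cleaner: Loose white cleaner bottle with red cap, 56 mm diameter, 130 mm high, origin at the centre of its underside; not to be moved.

How it is judged:
By the outcome, as a careful person would: the job done as asked, in the order asked, and still so for the second after the job is handed in, with the robot touching nothing.
It also fails if it takes over 72 s, if anything falls off the work surface, if the arm or the gripper's body presses on something with over 40 N, if the wrist force passes 120 N, or if a joint passes its speed limit or range.

## Robot

A 6-joint arm with a two-finger parallel gripper is mounted at the origin on the work surface. World frame = base frame: x ahead of the robot, y to its left, z up, the work surface at z = 0. Lengths are in m, angles in rad, forces in N, time in s.
With the tool pointing down it reaches from about 0.425 to 0.95 m from the base axis. Payload 3.5 kg.
Tool frame: the origin (TCP) lies at the very end of the fingers, on their centre line; the grasp point (between the pads) lies 19 mm behind it; z points along the fingers, y is the line along which they close (so a half turn about z gives the same grasp; the last joint's range is limited). The gripper opens to 85 mm and grips with 20 to 120 N. Pads are 22 mm wide; open, the fingers measure 114 mm over their backs; the gripper's body (76 mm by 85 mm) begins 54 mm behind the grasp point. The pads swing forward as they close: fully open they stand 13 mm farther back than shut.
Start: joints at [-1.251, 0.286, 1.577, -0, 1.279, -0.15], TCP at [0.306, -0.602, 0.207] pointing down, gripper open.
Joint ranges: [-2.77, 2.77], [-0.9, 2.22], [0.21, 2.48], [-1.53, 4.67], [0.24, 2.81], [-2.84, 2.84]. Speed limits (rad/s): [2.79, 2.79, 3.14, 3.14, 3.14, 3.14].

## Interface

Orientations are given as a unit quaternion [x, y, z, w].
In Python, from plant import ctrl gives the robot as it stands.
- The arm moves only by the tool carry_out, never from a script. Its argument "deltas" is one flat list of numbers, 6 for each row, row after row: the shift along the tool's x, y, z in m, then the turn, a rotation vector about the tool's x, y, z in rad. A call has 1 to 5 rows; each row is the pose to reach, as a shift and turn from the pose commanded when the call began, along the tool's axes at that moment; what a row does not reach only later rows make up. A row lasts 1/8 s, in which the tool goes at most 62.5 mm and 10.7 degrees, less where a joint would pass 70% of its speed; a pose out of reach is approached as far as the arm can. A call with a gripper value outside its range is refused whole. "grip" is the opening in per cent of the stroke, from 0 (shut) to 100 (fully open), set as the call begins (left out, the last holds). The fingers move at their own pace and stop on an object; "grip_force" is the grip in N (left out, the last holds). Time passes only in rows, so rows that repeat a pose let the fingers close. It gives the time, the measured TCP pose, the force, the opening and the grip force at its end, in the units of the state.
- ctrl.get_state(): the state, without advancing time (a new reading comes with each control period).
- ctrl.read_camera(name): name is "scene" or "top"; returns (picture, depth): 400x640x3 uint8, red, green, blue; 400x640 float32, m along the optical axis (not along the pixel's ray), 0 where there is no reading.
- ctrl.camera_model(name): a dict with "intrinsics" (3x3 intrinsics, pixels), "k1" (the pictures are not rectified: a ray, as slopes to the right and down, at radius r is drawn at 1 + k1 r^2 times it, then the intrinsics apply), "extrinsics" (4x4, takes a point from world to camera coordinates). Camera axes: x right, y down, z forward; pixel columns grow to the right and rows downward; lengths in m; the calibration is good to about 2 mm. A picture is of the moment at which its call begins. camera_model takes no time and is no camera call.
- ctrl.sign_off(): hands the job in; it is judged then, once.
Trained networks look in the newest picture that a camera, given by its name, has taken for a name from the list of things; names that differ only in an ending like _2 or _b are one class to them, and where a whole thing is asked for, a point or a joint stands for the part that bears it (a point fixed in the world has none). Each returns a list of dicts, best first, with "score" (0 to 1); they miss things now and then, are a little off and sometimes report something else, mostly with a low value. They report only what shows in the picture. A call takes as long as a camera call.
- ctrl.find_in(camera, query): "uv" ([column, row] in pixels, amid what is visible of it).
The state is a dict: "time": time; "qpos": joint angles; "dq": joint speeds; "joint_efforts": joint torques, N m; "eef_pos": TCP position; "tcp_rot": TCP orientation; "contact_force": force on the tool from outside, world axes, zero at the start; "wrist_torque": the same for the moment, N m; "opening": opening from 0.0 (shut) to 1.0 (fully open); "finger_force": force on a finger pad.
Only numpy, scipy, OpenCV 4.12 (cv2) and the standard library are available. Lean on these libraries where they do the work, as an engineer would, in place of code of your own. Each camera call takes 0.05 s, during which the arm holds its last target. There are 200 camera calls.

## Working session

There is one attempt and no reset: what is moved stays moved. The work goes in short steps, Python scripts to look and compute and a tool call to move; the robot and the scene stay as the last step left them, time stands still between calls to the robot, and variables do not carry over. Pictures are saved under pics/ and viewed, at most 10 in all, crops included, and the job is handed in when it is done.

Besides the shell and the picture viewer there is one more tool, called after "Emit:" by a JSON object that holds its "op" and its "data", one argument or row to a line. carry_out: Moves the arm, as the interface text tells. Its arguments: {"type":"object","properties":{"deltas":{"type":"array"},"grip":{"type":"number"},"grip_force":{"type":"number"}},"required":["deltas"]}

```bash
mkdir -p pics; ls; python3 - <<'E'
from plant import ctrl
import cv2,numpy as np
for n in ("scene","top"):
    p,d=ctrl.read_camera(n); cv2.imwrite(f"pics/{n}0.png",p[:,:,::-1]); np.save(f"pics/{n}0.npy",d)
    m=ctrl.camera_model(n); print(n,m)
s=ctrl.get_state();print(s)
E
```

```text
pics
scene {'intrinsics': array([[461.78473745,   0.        , 318.0972231 ],
       [  0.        , 461.78473745, 197.44715049],
       [  0.        ,   0.        ,   1.        ]]), 'k1': -0.08920057488312615, 'extrinsics': array([[-0.09506589,  0.99531186,  0.01779828,  0.10218276],
       [ 0.66546839,  0.07683809, -0.74246059, -0.3009821 ],
       [-0.74034742, -0.05873849, -0.66965326,  1.77947487],
       [ 0.        ,  0.        ,  0.        ,  1.        ]])}
top {'intrinsics': array([[465.89983712,   0.        , 320.86158073],
       [  0.        , 465.89983712, 195.91553935],
       [  0.        ,   0.        ,   1.        ]]), 'k1': -0.010399715802254768, 'extrinsics': array([[-0.02487122, -0.99968451,  0.0035068 , -0.0217415 ],
       [-0.98559806,  0.02393353, -0.16740263,  0.59018789],
       [ 0.16726589, -0.0076198 , -0.98588238,  1.24750317],
       [ 0.        ,  0.        ,  0.        ,  1.        ]])}
{'time': 0.1, 'qpos': array([-1.25099984e+00,  2.87115697e-01,  1.57803509e+00, -1.30622127e-06,
        1.27861842e+00, -1.49973289e-01]), 'dq': array([-0.0010235 , -0.00205948, -0.00297081, -0.00097069, -0.00026812,
        0.00023289]), 'joint_efforts': array([ 1.17380347e-03, -4.07296443e+01, -2.93697202e+01, -1.12890334e-04,
        3.41230552e-03,  5.41150314e-06]), 'eef_pos': array([ 0.30539447, -0.60123135,  0.20575738]), 'tcp_rot': array([ 9.72540518e-01,  2.32731083e-01, -9.29190816e-05, -1.08430039e-03]), 'contact_force': array([0.75601111, 0.18503719, 0.06715017]), 'wrist_torque': array([-0.01705333,  0.01030568, -0.03374532]), 'finger_force': 0.0, 'opening': 1.0032199312361867}
```

View pics/scene0.png

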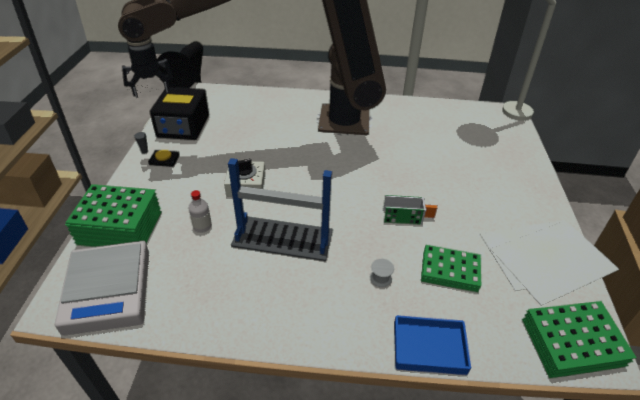

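View pics/top0.png

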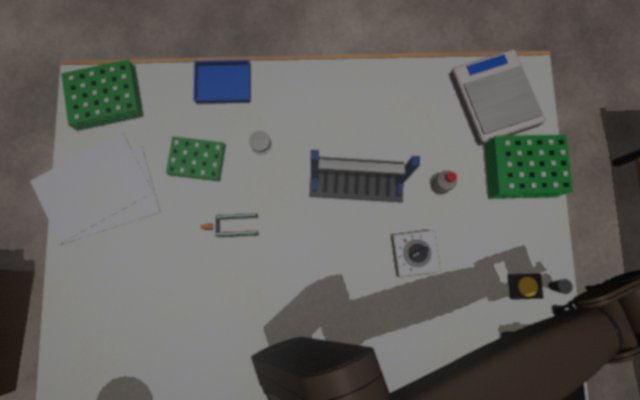

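The scene view shows the rack (centre, ~282,205), the hanger lying at ~(410,210) and the dryer behind the rack (~247,172). In the top view the hanger is at (237,225) with its handle to the left (207,226), the bar runs (318,163) to (405,168), and the dial is at (417,252).

```bash
cat > h.py <<'E'
import numpy as np, cv2
from plant import ctrl
def cam(n):
    m=ctrl.camera_model(n); return m["intrinsics"],np.array([m["k1"],0,0,0,0.]),m["extrinsics"]
def rays(n,uv):
    K,D,E=cam(n); r=cv2.undistortPoints(np.float64(uv).reshape(-1,1,2),K,D)[:,0]
    return np.c_[r,np.ones(len(r))]
def cloud(n,d):
    v,u=np.mgrid[:400,:640]; K,D,E=cam(n)
    P=rays(n,np.c_[u.ravel(),v.ravel()])*d.reshape(-1,1)
    return ((P-E[:3,3])@E[:3,:3]).reshape(400,640,3)
def onplane(n,uv,z):
    K,D,E=cam(n); R=E[:3,:3]; c=-R.T@E[:3,3]; d=rays(n,uv)@R
    return c+d*((z-c[2])/d[:,2])[:,None]
def proj(n,P):
    K,D,E=cam(n); return cv2.projectPoints(np.float64(P).reshape(-1,1,3),cv2.Rodrigues(E[:3,:3])[0],E[:3,3],K,D)[0][:,0]
E
python3 - <<'E'
from h import *
d=np.load("pics/top0.npy"); W=cloud("top",d); im=cv2.imread("pics/top0.png")
def reg(n,u0,u1,v0,v1,z0,z1):
    w=W[v0:v1,u0:u1].reshape(-1,3); w=w[(w[:,2]>z0)&(w[:,2]<z1)]
    r=cv2.minAreaRect(w[:,:2].astype(np.float32)); print(n,len(w),"mean",w.mean(0).round(4),"medz",np.median(w[:,2]).round(4),"rect",np.round(r[0],4),np.round(r[1],4),round(r[2],2))
reg("bench",260,300,260,290,-.05,.05)
reg("hanger",195,265,205,245,.045,.08)
reg("hangerlegs",213,265,205,245,.05,.075)
reg("handle",195,213,215,238,.03,.075)
reg("bar",321,400,150,180,.155,.185)
reg("base",300,420,150,210,.004,.03)
reg("boxtop",385,445,225,280,.045,.065)
reg("dial",400,435,235,270,.085,.11)
print(W[225,205:262:4].round(3).tolist())
c=[cv2.resize(im[a:b,e:f],None,fx=k,fy=k,interpolation=cv2.INTER_CUBIC) for a,b,e,f,k in((205,245,195,265,6),(225,280,385,455,6))]
cv2.imwrite("pics/c1.png",np.vstack(c))
E
```

```text
bench 1194 mean [0.3766 0.0852 0.0007] medz 0.0007 rect [0.3768 0.0856] [0.1112 0.0808] 88.65
hanger 360 mean [0.5152 0.2226 0.0576] medz 0.0589 rect [0.5164 0.2216] [0.0586 0.1534] 1.62
hangerlegs 276 mean [0.5157 0.2121 0.0596] medz 0.0598 rect [0.5169 0.2031] [0.0586 0.1165] 1.62
handle 65 mean [0.5133 0.2814 0.0505] medz 0.0523 rect [0.5141 0.2812] [0.0117 0.0343] 3.38
bar 820 mean [ 0.6438 -0.1372  0.1694] medz 0.1701 rect [ 0.6453 -0.1376] [0.2019 0.0262] 84.8
base 2872 mean [ 0.6295 -0.1402  0.012 ] medz 0.0124 rect [ 0.6433 -0.1514] [0.3491 0.1755] 88.64
boxtop 1475 mean [ 0.4255 -0.2894  0.0565] medz 0.0561 rect [ 0.4265 -0.2917] [0.1152 0.1161] 5.17
dial 105 mean [ 0.426  -0.2903  0.0986] medz 0.0988 rect [ 0.426  -0.2912] [0.014  0.0485] 24.67
[[0.515, 0.283, 0.059], [0.516, 0.274, 0.048], [0.515, 0.261, 0.057], [0.517, 0.255, 0.035], [0.521, 0.251, -0.001], [0.52, 0.24, -0.001], [0.52, 0.229, -0.001], [0.52, 0.217, 0.001], [0.519, 0.205, -0.0], [0.518, 0.193, 0.006], [0.519, 0.183, -0.0], [0.519, 0.172, -0.004], [0.518, 0.16, 0.0], [0.518, 0.148, 0.0], [0.518, 0.137, 0.0]]
```

View pics/c1.png

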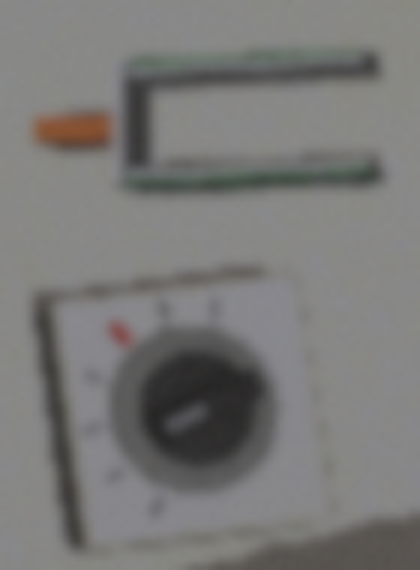

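Measurements agree with the given sizes:

| Thing | Position (m) | Direction |
|---|---|---|
| Hanger centre | (0.516, 0.222), top at 60 mm | x yaw about 91.8° |
| Bar top | (0.645, -0.138), z 0.170 | bar yaw 84.8° |
| Dial | (0.426, -0.291) | pointer about 114.7°, target about 42° |

The box yaw is about 5.2°.

```bash
cat >> h.py <<'E'
from scipy.spatial.transform import Rotation as Ro
def pose(psi,tilt=0):
    "tool x yaw psi (deg) when pointing down, then turned by tilt (deg) about tool y"
    a=np.radians(psi); x=np.array([np.cos(a),np.sin(a),0]); z=np.array([0,0,-1.]); 
    return Ro.from_matrix(np.c_[x,np.cross(z,x),z])*Ro.from_euler('y',tilt,degrees=True)
def plan(wps,start=None,n=5):
    "wps: list of (TCP, Rotation, calls); prints one row-delta per target from running pose"
    s=ctrl.get_state(); p,R=(s["eef_pos"],Ro.from_quat(s["tcp_rot"])) if start is None else start
    for q,Q in wps:
        d=R.inv().apply(np.array(q)-p); r=(R.inv()*Q).as_rotvec()
        print("row",d.round(4).tolist(),r.round(4).tolist(),"| rows>=%.1f"%max(np.linalg.norm(d)/.0625,np.degrees(np.linalg.norm(r))/10.7))
        p,R=np.array(q),Q
def tcp(G,R): return np.array(G)+.019*R.apply([0,0,1])
def st():
    s=ctrl.get_state(); R=Ro.from_quat(s["tcp_rot"]); print(round(s["time"],2),"tcp",s["eef_pos"].round(4),"z",R.apply([0,0,1]).round(3),"y",R.apply([0,1,0]).round(3),"F",s["contact_force"].round(1),"open",round(s["opening"],3),"ff",s["finger_force"],"q",s["qpos"].round(2))
E
python3 - <<'E'
from h import *
R=pose(91.8,-30); G=np.array([.5144,.2846,.034]); T=tcp(G,R); b=-R.apply([0,0,1])
print(T)
plan([((.45,-.36,.33),pose(60)),((.5,-.06,.30),pose(91.8)),(T+b*.12,R),(T,R)])
E
```

```text
[0.5146984  0.27510469 0.01754552]
row [0.2382, -0.1499, -0.1238] [-0.002, -0.0009, -0.5774] | rows>=4.9
row [0.2848, -0.1067, 0.03] [0.0, 0.0, -0.555] | rows>=4.9
row [0.3945, 0.0252, 0.1785] [0.0, -0.5236, 0.0] | rows>=6.9
row [0.0, 0.0, 0.12] [0.0, 0.0, 0.0] | rows>=1.9
```

Emit:
{"op": "carry_out", "data": {
  "deltas": [0.238,-0.15,-0.124,-0.002,-0.001,-0.577,0.238,-0.15,-0.124,-0.002,-0.001,-0.577,0.238,-0.15,-0.124,-0.002,-0.001,-0.577,0.238,-0.15,-0.124,-0.002,-0.001,-0.577,0.238,-0.15,-0.124,-0.002,-0.001,-0.577],
  "grip": 100
}}

```text
time: 0.72
eef_pos: [0.4505, -0.3584, 0.3315]
tcp_rot: [0.866, 0.5, -0.0, 0.001]
contact_force: [0.8, -0.7, 0.3]
opening: 1.001
finger_force: 0.0
```

Emit:
{"op": "carry_out", "data": {
  "deltas": [0.285,-0.107,0.03,0,0,-0.555,0.285,-0.107,0.03,0,0,-0.555,0.285,-0.107,0.03,0,0,-0.555,0.285,-0.107,0.03,0,0,-0.555,0.285,-0.107,0.03,0,0,-0.555]
}}

```text
time: 1.35
eef_pos: [0.4995, -0.0579, 0.2998]
tcp_rot: [0.696, 0.718, -0.001, 0.001]
contact_force: [1.4, -0.5, 0.4]
opening: 0.997
finger_force: 0.0
```

Emit:
{"op": "carry_out", "data": {
  "deltas": [0.394,0.025,0.178,0,-0.524,0,0.394,0.025,0.178,0,-0.524,0,0.394,0.025,0.178,0,-0.524,0,0.394,0.025,0.178,0,-0.524,0,0.394,0.025,0.178,0,-0.524,0]
}}

```text
time: 1.98
eef_pos: [0.5083, 0.2268, 0.1698]
tcp_rot: [0.671, 0.694, -0.181, 0.187]
contact_force: [0.8, -0.7, 0.8]
opening: 1.003
finger_force: 0.0
```

```bash
python3 - <<'E'
from h import *
R=pose(91.8,-30); G=np.array([.5144,.2846,.034]); T=tcp(G,R); b=-R.apply([0,0,1])
plan([(T+b*.12,R),(T,R)]); st()
E
```

```text
row [0.1177, 0.008, -0.0126] [0.0003, 0.0033, 0.0014] | rows>=1.9
row [0.0, 0.0, 0.12] [0.0, 0.0, 0.0] | rows>=1.9
1.98 tcp [0.5083 0.2268 0.1698] z [ 0.016 -0.503 -0.864] y [ 0.999  0.033 -0.   ] F [ 0.8 -0.7  0.8] open 1.003 ff 0.0 q [ 0.46  0.24  1.77 -0.48  1.39  0.58]
```

Emit:
{"op": "carry_out", "data": {
  "deltas": [0.118,0.008,-0.013,0,0.003,0.001,0.118,0.008,-0.013,0,0.003,0.001,0.118,0.008,-0.013,0,0.003,0.001,0.118,0.008,-0.013,0,0.003,0.001]
}}

```text
time: 2.48
eef_pos: [0.5136, 0.3328, 0.123]
tcp_rot: [0.672, 0.693, -0.18, 0.186]
contact_force: [1.0, -0.3, -0.4]
opening: 1.001
finger_force: 0.0
```

Emit:
{"op": "carry_out", "data": {
  "deltas": [0,0,0.06,0,0,0,0,0,0.1,0,0,0,0,0,0.119,0,0,0,0,0,0.119,0,0,0]
}}

```text
time: 2.98
eef_pos: [0.5157, 0.2724, 0.0204]
tcp_rot: [0.673, 0.693, -0.18, 0.186]
contact_force: [0.4, 0.4, 0.1]
opening: 1.002
finger_force: 0.0
```

```bash
python3 - <<'E'
from h import *
R=pose(91.8,-30); G=np.array([.5144,.2846,.034]); T=tcp(G,R)
plan([(T,R)]); st()
p,d=ctrl.read_camera("scene"); u,v=proj("scene",G)[0].astype(int)
cv2.imwrite("pics/c2.png",cv2.resize(p[v-50:v+50,u-70:u+70,::-1],None,fx=5,fy=5))
E
```

```text
row [0.0038, -0.001, 0.0011] [-0.0012, -0.0, -0.003] | rows>=0.1
2.98 tcp [0.5157 0.2724 0.0204] z [ 0.014 -0.5   -0.866] y [1.    0.028 0.   ] F [0.4 0.4 0.1] open 1.002 ff 0.0 q [ 0.52  0.5   1.74 -0.49  1.21  0.74]
```

View pics/c2.png

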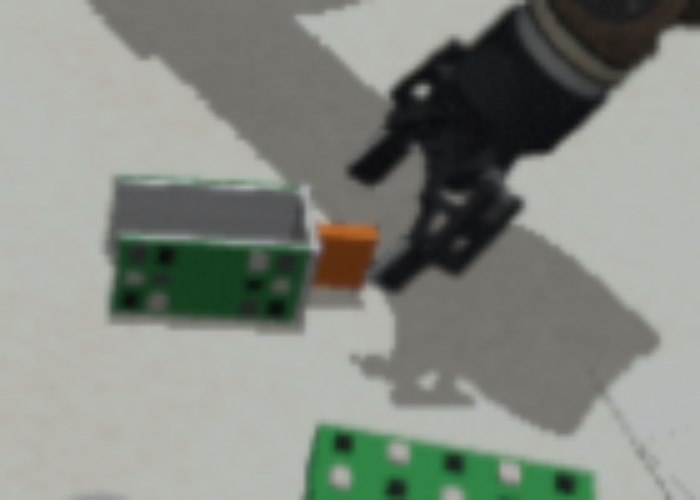

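The crop shows the open fingers straddling the orange handle (~345,258), with fingertips at (370,170) and (390,285). They will swing 13 mm forward as they close.

Emit:
{"op": "carry_out", "data": {
  "deltas": [0.004,-0.001,0.001,0,0,-0.003,0.004,-0.001,0.001,0,0,-0.003]
}}

```text
time: 3.28
eef_pos: [0.5154, 0.2779, 0.0187]
tcp_rot: [0.672, 0.694, -0.179, 0.186]
contact_force: [0.3, -0.1, 0.1]
opening: 1.002
finger_force: 0.0
```

Emit:
{"op": "carry_out", "data": {
  "deltas": [0,0,0,0,0,0,0,0,0,0,0,0,0,0,0,0,0,0,0,0,0,0,0,0,0,0,0,0,0,0],
  "grip": 0,
  "grip_force": 110
}}

```text
time: 3.9
eef_pos: [0.5147, 0.2768, 0.0177]
tcp_rot: [0.672, 0.694, -0.18, 0.186]
contact_force: [-0.6, -0.0, 1.3]
opening: 0.1
finger_force: 108.2
```

Emit:
{"op": "carry_out", "data": {
  "deltas": [0,0,0,0,0,0,0,0,0,0,0,0,0,0,0,0,0,0]
}}

```text
time: 4.28
eef_pos: [0.5147, 0.2768, 0.0177]
tcp_rot: [0.672, 0.694, -0.18, 0.186]
contact_force: [-1.3, 0.6, 2.4]
opening: 0.103
finger_force: 108.4
```

```bash
python3 - <<'E'
from h import *
st()
R=pose(91.8,-30); Q=pose(91.8,60); s=ctrl.get_state(); p=s["eef_pos"]; R0=Ro.from_quat(s["tcp_rot"])
T2=tcp([.53,.20,.20],Q)
plan([(p+[0,0,.05],R0),(tcp([.53,.22,.20],pose(91.8,15)),pose(91.8,15)),(T2,Q),(tcp([.53,.2,.144],Q),Q)])
E
```

```text
4.28 tcp [0.5147 0.2768 0.0177] z [ 0.016 -0.499 -0.866] y [ 0.999  0.033 -0.   ] F [-1.3  0.6  2.4] open 0.103 ff 108.44712495803833 q [ 0.53  0.51  1.74 -0.49  1.21  0.74]
row [-0.025, -0.0, -0.0433] [0.0, 0.0, 0.0] | rows>=0.8
row [-0.1023, 0.0134, -0.0726] [-0.0, 0.7847, 0.0013] | rows>=4.2
row [-0.0059, -0.0006, -0.0107] [-0.0, 0.7854, -0.0] | rows>=4.2
row [-0.0485, -0.0, 0.028] [0.0, 0.0, 0.0] | rows>=0.9
```

Emit:
{"op": "carry_out", "data": {
  "deltas": [-0.01,0,-0.017,0,0,0,-0.025,0,-0.043,0,0,0,-0.025,0,-0.043,0,0,0]
}}

```text
time: 4.65
eef_pos: [0.5167, 0.2775, 0.0701]
tcp_rot: [0.672, 0.694, -0.177, 0.186]
contact_force: [-0.1, 0.4, -2.6]
opening: 0.094
finger_force: 108.0
```

Emit:
{"op": "carry_out", "data": {
  "deltas": [-0.02,0.003,-0.015,0,0.16,0,-0.04,0.005,-0.03,0,0.32,0,-0.06,0.008,-0.044,0,0.48,0,-0.08,0.011,-0.058,0,0.63,0,-0.102,0.013,-0.073,0,0.785,0.001]
}}

```text
time: 5.28
eef_pos: [0.5286, 0.2243, 0.1811]
tcp_rot: [0.69, 0.712, 0.092, -0.096]
contact_force: [0.4, -0.2, -3.5]
opening: 0.096
finger_force: 108.1
```

Emit:
{"op": "carry_out", "data": {
  "deltas": [-0.001,0,-0.002,0,0.16,0,-0.002,0,-0.004,0,0.32,0,-0.004,0,-0.006,0,0.48,0,-0.005,0,-0.009,0,0.63,0,-0.006,-0.001,-0.011,0,0.785,0]
}}

```text
time: 5.9
eef_pos: [0.5282, 0.2154, 0.1894]
tcp_rot: [0.603, 0.621, 0.348, -0.36]
contact_force: [-0.7, 0.2, -2.5]
opening: 0.102
finger_force: 108.3
```

```bash
python3 - <<'E'
from h import *
st()
p,d=ctrl.read_camera("scene"); np.save("pics/s3.npy",d)
u,v=proj("scene",[.53,.2,.16])[0].astype(int)
cv2.imwrite("pics/c3.png",cv2.resize(p[v-60:v+60,u-70:u+70,::-1],None,fx=5,fy=5))
Q=pose(91.8,60)
plan([(tcp([.53,.2,.20],Q),Q)])
E
```

```text
5.9 tcp [0.5282 0.2154 0.1894] z [-0.028  0.867 -0.498] y [ 1.     0.031 -0.001] F [-0.7  0.2 -2.5] open 0.102 ff 108.27578544616699 q [-0.23  0.17  2.03  1.    1.46 -0.66]
row [0.0051, 0.0027, -0.0006] [-0.0016, -0.0051, -0.0081] | rows>=0.1
```

View pics/c3.png

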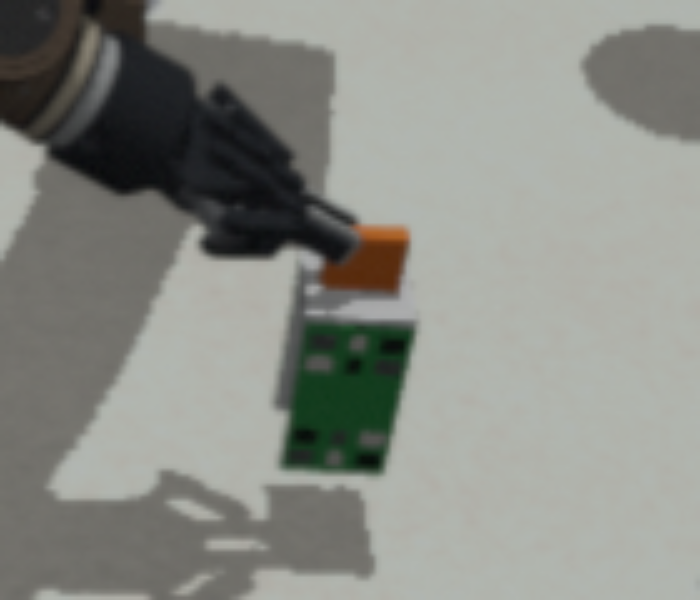

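The hanger is held clear of the bench and roughly upright: board at ~(350,395), handle at ~(375,262). I'll check its tilt from depth.

```bash
python3 - <<'E'
from h import *
W=cloud("scene",np.load("pics/s3.npy")).reshape(-1,3)
w=W[(abs(W[:,0]-.56)<.02)&(abs(W[:,1]-.2)<.08)&(W[:,2]>.03)&(W[:,2]<.168)]
print(len(w),w.min(0),w.max(0),w.mean(0))
r=cv2.minAreaRect(w[:,1:].astype(np.float32)); print(r)
b=w[(w[:,2]>.06)&(w[:,2]<.15)]
print("x=a+b*y+c*z",np.linalg.lstsq(np.c_[np.ones(len(b)),b[:,1:]],b[:,0],rcond=None)[0])
for z in np.arange(.06,.16,.01):
    k=w[abs(w[:,2]-z)<.005]; print(round(z,2),k[:,1].min().round(4),k[:,1].max().round(4))
st()
E
```

```text
656 [0.5504457  0.17013677 0.05625296] [0.56219122 0.23173699 0.16762826] [0.55660583 0.20067082 0.11452369]
((0.20086637139320374, 0.11197914928197861), (0.11110040545463562, 0.061615053564310074), 89.67095184326172)
x=a+b*y+c*z [ 0.56315223 -0.03301649  0.00079665]
0.06 0.1707 0.2313
0.07 0.1716 0.2314
0.08 0.1706 0.2307
0.09 0.1717 0.2309
0.1 0.1706 0.2294
0.11 0.1716 0.2312
0.12 0.1713 0.2317
0.13 0.1701 0.2312
0.14 0.1712 0.2313
0.15 0.1719 0.2306
5.95 tcp [0.5268 0.2144 0.1857] z [-0.029  0.868 -0.496] y [ 1.     0.029 -0.008] F [-1.  -1.4 -6. ] open 0.098 ff 108.23088884353638 q [-0.23  0.17  2.03  1.    1.46 -0.66]
```

Upright within 0.5°, with the leg ends at z≈0.056. Now I lower it.

Emit:
{"op": "carry_out", "data": {
  "deltas": [-0.022,0,0.0125,0,0,0,-0.04,0,0.023,0,0,0,-0.0455,0,0.0262,0,0,0,-0.0455,0,0.0262,0,0,0]
}}

```text
time: 6.45
eef_pos: [0.5284, 0.2166, 0.1376]
tcp_rot: [0.603, 0.622, 0.347, -0.359]
contact_force: [-0.5, 0.0, -2.8]
opening: 0.098
finger_force: 108.3
```

Emit:
{"op": "carry_out", "data": {
  "deltas": [-0.0012,0,0.0007,0,0,0,-0.0026,0,0.0015,0,0,0,-0.0026,0,0.0015,0,0,0]
}}

```text
time: 6.82
eef_pos: [0.5288, 0.2163, 0.1352]
tcp_rot: [0.603, 0.622, 0.348, -0.359]
contact_force: [0.1, -0.3, -2.0]
opening: 0.099
finger_force: 108.3
```

```bash
python3 - <<'E'
from h import *
p,d=ctrl.read_camera("scene"); W=cloud("scene",d).reshape(-1,3)
w=W[(abs(W[:,0]-.56)<.02)&(abs(W[:,1]-.2)<.05)&(W[:,2]>.008)&(W[:,2]<.112)]
r=cv2.minAreaRect(w[:,1:].astype(np.float32)); print(r); st()
w=W[(abs(W[:,0]-.55)<.05)&(abs(W[:,1]-.2)<.08)&(W[:,2]>.10)&(W[:,2]<.125)]; print("crown",np.percentile(w[:,2],[5,50,95]))
E
```

```text
((0.20141306519508362, 0.05995088815689087), (0.10387925058603287, 0.06132782623171806), 89.8871841430664)
6.88 tcp [0.5288 0.2163 0.1352] z [-0.027  0.865 -0.5  ] y [0.999 0.032 0.   ] F [ 0.2  0.4 -1.4] open 0.099 ff 108.25636267662048 q [-0.23  0.26  2.04  1.01  1.4  -0.75]
crown [0.10363971 0.11809491 0.122516  ]
```

Emit:
{"op": "carry_out", "data": {
  "deltas": [-0.0008,0,0.0005,0,0,0,-0.0014,0,0.0008,0,0,0,-0.0014,0,0.0008,0,0,0]
}}

```text
time: 7.25
eef_pos: [0.5287, 0.2162, 0.1332]
tcp_rot: [0.603, 0.622, 0.348, -0.359]
contact_force: [-0.0, -0.3, -3.5]
opening: 0.101
finger_force: 108.3
```

Emit:
{"op": "carry_out", "data": {
  "deltas": [-0.0005,0,0.0003,0,0,0,-0.0009,0,0.0005,0,0,0,-0.0009,0,0.0005,0,0,0]
}}

```text
time: 7.62
eef_pos: [0.5289, 0.2163, 0.1331]
tcp_rot: [0.602, 0.622, 0.348, -0.359]
contact_force: [-1.1, -1.7, 1.3]
opening: 0.101
finger_force: 108.7
```

Emit:
{"op": "carry_out", "data": {
  "deltas": [0,0,0,0,0,0,0,0,0,0,0,0,0,0,0,0,0,0,0,0,0,0,0,0],
  "grip": 70
}}

```text
time: 8.12
eef_pos: [0.5287, 0.2163, 0.1323]
tcp_rot: [0.603, 0.622, 0.348, -0.359]
contact_force: [-0.0, -0.0, 0.4]
opening: 0.699
finger_force: 0.0
```

Emit:
{"op": "carry_out", "data": {
  "deltas": [0,0,-0.03,0,0,0,0,0,-0.08,0,0,0,0,0,-0.12,0,0,0,0,0,-0.12,0,0,0]
}}

```text
time: 8.62
eef_pos: [0.5339, 0.1101, 0.1941]
tcp_rot: [0.603, 0.622, 0.349, -0.357]
contact_force: [0.3, 0.4, 0.0]
opening: 0.697
finger_force: 0.0
```

```bash
python3 - <<'E'
from h import *
st()
p,d=ctrl.read_camera("scene"); W=cloud("scene",d).reshape(-1,3)
w=W[(abs(W[:,0]-.56)<.02)&(abs(W[:,1]-.2)<.05)&(W[:,2]>.008)&(W[:,2]<.112)]
print(cv2.minAreaRect(w[:,1:].astype(np.float32)),w.mean(0)); b=w[(w[:,2]>.02)&(w[:,2]<.1)]
print("x=a+b*y+c*z",np.linalg.lstsq(np.c_[np.ones(len(b)),b[:,1:]],b[:,0],rcond=None)[0])
for n in("scene","top"):
    p,d=ctrl.read_camera(n); W=cloud(n,d).reshape(-1,3)
    for a,b in((.108,.126),(.135,.165)):
        w=W[(abs(W[:,0]-.53)<.045)&(abs(W[:,1]-.2)<.045)&(W[:,2]>a)&(W[:,2]<b)]
        if len(w)>8:print(n,a,len(w),w.mean(0).round(4),cv2.minAreaRect(w[:,:2].astype(np.float32)))
E
```

```text
8.62 tcp [0.5339 0.1101 0.1941] z [-0.023  0.865 -0.502] y [1.    0.028 0.004] F [0.3 0.4 0. ] open 0.697 ff 0.0 q [-0.41  0.2   1.98  0.9   1.59 -0.74]
((0.20133376121520996, 0.060050223022699356), (0.06121033802628517, 0.1037653386592865), 0.07511866837739944) [0.55735011 0.20124539 0.06157637]
x=a+b*y+c*z [ 0.56322821 -0.03054377  0.00406517]
scene 0.108 251 [0.5424 0.199  0.1165] ((0.5307995080947876, 0.2005278617143631), (0.06223762780427933, 0.06064634025096893), 2.2451741695404053)
scene 0.135 130 [0.5334 0.2002 0.1482] ((0.5311104655265808, 0.20016516745090485), (0.017171747982501984, 0.04502984508872032), 6.1137518882751465)
top 0.108 384 [0.5274 0.202  0.1164] ((0.5286139249801636, 0.20464731752872467), (0.05620424076914787, 0.06106020137667656), 1.7414324283599854)
top 0.135 100 [0.5279 0.2038 0.1524] ((0.5281597375869751, 0.2032576948404312), (0.012568697333335876, 0.042296040803194046), 0.375617653131485)
```

Standing free at (0.529, 0.203) with the crown top at 116 mm, as it should be. Next I re-grasp from above and refine the bar pose.

```bash
python3 - <<'E'
from h import *
W=cloud("top",np.load("pics/top0.npy")).reshape(-1,3)
for s in(-.257,-.018):
    w=W[(abs(W[:,0]-.645)<.05)&(abs(W[:,1]-s)<.04)&(W[:,2]>.24)&(W[:,2]<.28)]; print("upright",len(w),w.mean(0).round(4),cv2.minAreaRect(w[:,:2].astype(np.float32)))
W2=cloud("scene",ctrl.read_camera("scene")[1]).reshape(-1,3)
for n,V in(("top",W),("scene",W2)):
    w=V[(abs(V[:,0]-.645)<.04)&(abs(V[:,1]+.138)<.09)&(V[:,2]>.162)&(V[:,2]<.18)]; r=cv2.minAreaRect(w[:,:2].astype(np.float32));print(n,len(w),w.mean(0).round(4),r,np.polyfit(w[:,1],w[:,0],1))
d=pose(91.8); plan([((.531,.15,.29),pose(91.8,20)),((.5287,.203,.22),d),((.5287,.203,.1215),d)])
E
```

```text
upright 111 [ 0.6334 -0.2579  0.2579] ((0.635089635848999, -0.2590143382549286), (0.019822269678115845, 0.025051141157746315), 84.97265625)
upright 102 [ 0.654  -0.0205  0.2584] ((0.6556133031845093, -0.020872369408607483), (0.019047630950808525, 0.02549648843705654), 87.75370025634766)
top 680 [ 0.6445 -0.1387  0.1702] ((0.645294189453125, -0.13797441124916077), (0.18215791881084442, 0.026184389367699623), 84.79588317871094) [0.08821497 0.65677646]
scene 584 [ 0.6508 -0.1369  0.17  ] ((0.6479262709617615, -0.13751599192619324), (0.17976681888103485, 0.030112216249108315), 85.73027038574219) [0.08323771 0.6621859 ]
row [0.1037, 0.0008, -0.0176] [-0.0027, -0.6987, -0.0005] | rows>=3.7
row [0.0259, -0.0006, 0.0839] [-0.0, -0.3491, 0.0] | rows>=1.9
row [0.0, 0.0, 0.0985] [0.0, 0.0, 0.0] | rows>=1.6
```

Emit:
{"op": "carry_out", "data": {
  "deltas": [0.05,0,-0.015,-0.001,-0.2,0,0.104,0.001,-0.018,-0.003,-0.35,0,0.104,0.001,-0.018,-0.003,-0.699,-0.001,0.104,0.001,-0.018,-0.003,-0.699,-0.001,0.104,0.001,-0.018,-0.003,-0.699,-0.001]
}}

```text
time: 9.45
eef_pos: [0.5312, 0.1519, 0.2923]
tcp_rot: [0.683, 0.709, 0.122, -0.123]
contact_force: [-0.6, 0.0, 0.0]
opening: 0.702
finger_force: 0.0
```

Emit:
{"op": "carry_out", "data": {
  "deltas": [0.026,-0.001,0.084,0,-0.349,0,0.026,-0.001,0.084,0,-0.349,0,0.026,-0.001,0.084,0,-0.349,0,0.026,-0.001,0.084,0,-0.349,0]
}}

```text
time: 9.95
eef_pos: [0.529, 0.2015, 0.2201]
tcp_rot: [0.696, 0.718, -0.0, -0.0]
contact_force: [0.3, 0.5, 0.6]
opening: 0.698
finger_force: 0.0
```

```bash
python3 - <<'E'
from h import *
st(); d=pose(91.8); plan([((.5287,.203,.1215),d)])
E
```

```text
9.95 tcp [0.529  0.2015 0.2201] z [-0.  0. -1.] y [ 1.     0.031 -0.   ] F [0.3 0.5 0.6] open 0.698 ff 0.0 q [0.18 0.04 1.83 0.   1.27 0.15]
row [0.0015, -0.0002, 0.0986] [-0.0001, -0.0, -0.0008] | rows>=1.6
```

Emit:
{"op": "carry_out", "data": {
  "deltas": [0.0015,0,0.05,0,0,0,0.0015,0,0.085,0,0,0,0.0015,0,0.098,0,0,0,0.0015,0,0.098,0,0,0]
}}

```text
time: 10.45
eef_pos: [0.5299, 0.2022, 0.1233]
tcp_rot: [0.697, 0.717, 0.0, 0.001]
contact_force: [-0.0, 0.2, 0.7]
opening: 0.697
finger_force: 0.0
```

Emit:
{"op": "carry_out", "data": {
  "deltas": [0,0,0,0,0,0,0,0,0,0,0,0,0,0,0,0,0,0,0,0,0,0,0,0,0,0,0,0,0,0],
  "grip": 0,
  "grip_force": 100
}}

```text
time: 11.08
eef_pos: [0.5305, 0.2036, 0.1251]
tcp_rot: [0.696, 0.718, 0.001, 0.002]
contact_force: [-0.9, -1.0, 5.3]
opening: 0.087
finger_force: 98.4
```

```bash
python3 - <<'E'
from h import *
st(); s=ctrl.get_state(); p=s["eef_pos"]; R0=Ro.from_quat(s["tcp_rot"]); d=pose(85)
plan([(p+[0,0,.225],R0),((.50,-.13,.345),d),((.6453,-.139,.345),d),((.6453,-.139,.185),d)])
E
```

```text
11.07 tcp [0.5305 0.2036 0.1251] z [ 0.005 -0.001 -1.   ] y [1.    0.031 0.005] F [-0.9 -1.   5.3] open 0.087 ff 98.37642051279545 q [ 0.19  0.13  1.91 -0.    1.09  0.16]
row [-0.0002, 0.0011, -0.225] [0.0, 0.0, 0.0] | rows>=3.6
row [-0.3324, -0.0408, 0.0052] [0.0048, 0.0006, 0.1183] | rows>=5.4
row [0.0037, 0.1455, 0.0] [0.0, 0.0, 0.0] | rows>=2.3
row [0.0, 0.0, 0.16] [0.0, 0.0, 0.0] | rows>=2.6
```

Emit:
{"op": "carry_out", "data": {
  "deltas": [0,0,-0.02,0,0,0,0,0,-0.07,0,0,0,0,0,-0.13,0,0,0,0,0,-0.19,0,0,0,0,0,-0.225,0,0,0]
}}

```text
time: 11.7
eef_pos: [0.5295, 0.2038, 0.353]
tcp_rot: [0.696, 0.718, 0.003, 0.003]
contact_force: [0.7, -0.7, -2.1]
opening: 0.092
finger_force: 98.4
```

Emit:
{"op": "carry_out", "data": {
  "deltas": [-0.04,-0.005,0,0,0,0.015,-0.1,-0.012,0.001,0,0,0.035,-0.16,-0.02,0.002,0,0,0.06,-0.22,-0.027,0.003,0,0,0.08,-0.275,-0.034,0.005,0,0,0.1]
}}

```text
time: 12.32
eef_pos: [0.5027, -0.0741, 0.3437]
tcp_rot: [0.731, 0.682, 0.001, 0.001]
contact_force: [0.4, 0.4, -2.7]
opening: 0.089
finger_force: 98.4
```

```bash
python3 - <<'E'
from h import *
st(); d=pose(85)
plan([((.50,-.139,.345),d),((.6453,-.139,.345),d)])
E
```

```text
12.32 tcp [ 0.5027 -0.0741  0.3437] z [ 0.003 -0.001 -1.   ] y [ 0.998 -0.07   0.003] F [ 0.4  0.4 -2.7] open 0.089 ff 98.44365399330854 q [-0.35 -0.16  1.8  -0.    1.5  -0.28]
row [-0.0649, 0.0019, -0.0012] [0.003, 0.0009, 0.0171] | rows>=1.0
row [0.0127, 0.1447, 0.0] [0.0, 0.0, 0.0] | rows>=2.3
```

Emit:
{"op": "carry_out", "data": {
  "deltas": [-0.05,0.002,-0.001,0.003,0.001,0.017,-0.065,0.01,-0.001,0.003,0.001,0.017,-0.06,0.065,-0.001,0.003,0.001,0.017,-0.053,0.115,-0.001,0.003,0.001,0.017,-0.052,0.147,-0.001,0.003,0.001,0.017]
}}

```text
time: 12.95
eef_pos: [0.6484, -0.1331, 0.3441]
tcp_rot: [0.736, 0.677, -0.0, -0.001]
contact_force: [0.0, -0.3, -2.2]
opening: 0.089
finger_force: 98.5
```

Emit:
{"op": "carry_out", "data": {
  "deltas": [0,0,0,0,0,0,0,0,0,0,0,0]
}}

```text
time: 13.2
eef_pos: [0.6462, -0.1337, 0.3445]
tcp_rot: [0.737, 0.676, -0.0, -0.001]
contact_force: [-1.0, 0.4, -2.0]
opening: 0.091
finger_force: 98.6
```

```bash
python3 - <<'E'
from h import *
st()
p,d=ctrl.read_camera("scene"); W=cloud("scene",d).reshape(-1,3)
w=W[(abs(W[:,0]-.672)<.02)&(abs(W[:,1]+.139)<.05)&(W[:,2]>.21)&(W[:,2]<.335)]
print(len(w),w.mean(0).round(4),w.min(0),cv2.minAreaRect(w[:,1:].astype(np.float32))); b=w
print("x=a+b*y+c*z",np.linalg.lstsq(np.c_[np.ones(len(b)),b[:,1:]],b[:,0],rcond=None)[0])
u,v=proj("scene",[.6453,-.139,.24])[0].astype(int)
cv2.imwrite("pics/c4.png",cv2.resize(p[max(v-60,0):v+60,u-70:u+70,::-1],None,fx=5,fy=5))
plan([((.6453,-.139,.345),pose(85))])
E
```

```text
13.2 tcp [ 0.6462 -0.1337  0.3445] z [-0.002  0.001 -1.   ] y [ 0.996 -0.085 -0.002] F [-1.   0.4 -2. ] open 0.091 ff 98.56600759550929 q [-0.36  0.19  1.45  0.    1.51 -0.27]
926 [ 0.6728 -0.1361  0.2804] [ 0.65440879 -0.16707837  0.21745689] ((-0.13596296310424805, 0.27611029148101807), (0.11766757071018219, 0.06179564818739891), 89.65834045410156)
x=a+b*y+c*z [0.68053592 0.07522314 0.00904813]
row [-0.0052, -0.0003, 0.0] [-0.0009, -0.0004, 0.0014] | rows>=0.1
```

View pics/c4.png

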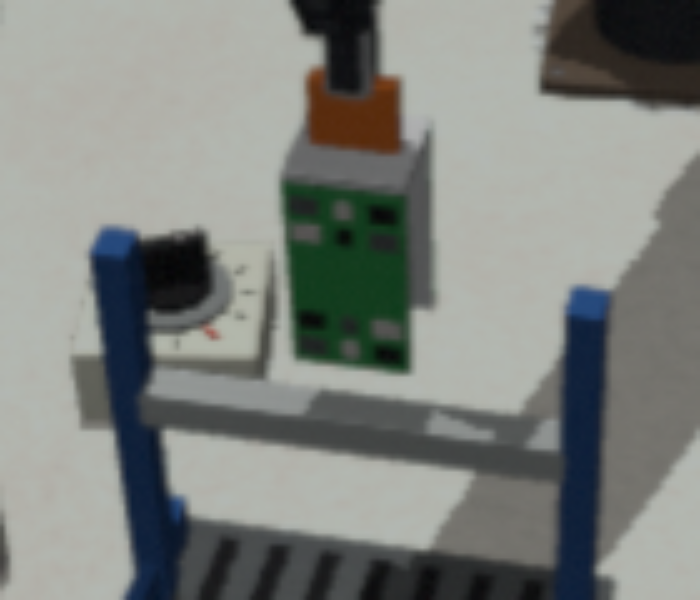

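The hanger is above the bar between the uprights, upright, with its feet at about (350,365) and the bar below from (150,390) to (560,450). Now I lower it.

Emit:
{"op": "carry_out", "data": {
  "deltas": [-0.005,0,0.03,0,0,0.001,-0.005,0,0.08,0,0,0.001,-0.005,0,0.12,0,0,0.001,-0.005,0,0.15,0,0,0.001,-0.005,0,0.153,0,0,0.001]
}}

```text
time: 13.88
eef_pos: [0.6436, -0.1387, 0.1891]
tcp_rot: [0.737, 0.675, -0.001, -0.003]
contact_force: [-0.6, 0.7, -2.4]
opening: 0.093
finger_force: 98.6
```

Emit:
{"op": "carry_out", "data": {
  "deltas": [0,0,0.002,0,0,0,0,0,0.004,0,0,0,0,0,0.005,0,0,0]
}}

```text
time: 14.25
eef_pos: [0.6467, -0.1397, 0.1886]
tcp_rot: [0.737, 0.676, 0.001, 0.001]
contact_force: [0.3, -0.8, -2.6]
opening: 0.091
finger_force: 98.6
```

Emit:
{"op": "carry_out", "data": {
  "deltas": [0,0,0.0015,0,0,0,0,0,0.003,0,0,0,0,0,0.003,0,0,0]
}}

```text
time: 14.62
eef_pos: [0.6463, -0.1395, 0.185]
tcp_rot: [0.737, 0.676, 0.0, 0.0]
contact_force: [-2.1, 1.3, 2.5]
opening: 0.089
finger_force: 99.2
```

```bash
python3 - <<'E'
from h import *
st()
W=cloud("scene",ctrl.read_camera("scene")[1]).reshape(-1,3)
w=W[(abs(W[:,0]-.672)<.02)&(abs(W[:,1]+.139)<.045)&(W[:,2]>.09)&(W[:,2]<.168)]
print(len(w),w.mean(0).round(4),w.min(0),cv2.minAreaRect(w[:,1:].astype(np.float32)))
print("x=a+b*y+c*z",np.linalg.lstsq(np.c_[np.ones(len(w)),w[:,1:]],w[:,0],rcond=None)[0])
w=W[(abs(W[:,0]-.655)<.02)&(abs(W[:,1]+.139)<.035)&(W[:,2]>.17)&(W[:,2]<.187)]; print("crown top",np.percentile(w[:,2],[25,50,75])); st()
E
```

```text
14.62 tcp [ 0.6463 -0.1395  0.185 ] z [ 0. -0. -1.] y [ 0.996 -0.087  0.   ] F [-2.1  1.3  2.5] open 0.089 ff 99.20126094482839 q [-0.37  0.27  1.63  0.    1.23 -0.28]
545 [ 0.672  -0.14    0.1324] [ 0.65254768 -0.18358828  0.09018327] ((-0.13836057484149933, 0.12931682169437408), (0.08935350179672241, 0.0777244046330452), 0.8656638860702515)
x=a+b*y+c*z [ 0.682993    0.02674219 -0.05497625]
crown top [0.1755203  0.17718844 0.17879908]
14.68 tcp [ 0.6463 -0.1395  0.185 ] z [ 0. -0. -1.] y [ 0.996 -0.087  0.   ] F [-2.8  0.8  2.7] open 0.09 ff 99.27002937532961 q [-0.37  0.27  1.63  0.    1.23 -0.28]
```

Contact with the bar: force up by about 5 N, crown top at 176–177 mm. Release and retreat.

Emit:
{"op": "carry_out", "data": {
  "deltas": [0,0,0,0,0,0,0,0,0,0,0,0,0,0,0,0,0,0,0,0,0,0,0,0],
  "grip": 60
}}

```text
time: 15.18
eef_pos: [0.6461, -0.1395, 0.1839]
tcp_rot: [0.737, 0.676, -0.0, -0.0]
contact_force: [0.3, 0.2, 0.2]
opening: 0.599
finger_force: 0.0
```

Emit:
{"op": "carry_out", "data": {
  "deltas": [0,0,-0.03,0,0,0,0,0,-0.08,0,0,0,0,0,-0.13,0,0,0,-0.005,-0.05,-0.15,0,0,0,-0.01,-0.1,-0.15,0,0,0]
}}

```text
time: 15.8
eef_pos: [0.5457, -0.1411, 0.337]
tcp_rot: [0.737, 0.676, 0.001, 0.002]
contact_force: [0.0, -0.7, -0.9]
opening: 0.601
finger_force: 0.0
```

```bash
python3 - <<'E'
from h import *
st()
p,d=ctrl.read_camera("scene"); W=cloud("scene",d).reshape(-1,3)
w=W[(abs(W[:,0]-.673)<.008)&(abs(W[:,1]+.139)<.045)&(W[:,2]>.07)&(W[:,2]<.165)]
print(len(w),w.mean(0).round(4),cv2.minAreaRect(w[:,1:].astype(np.float32)))
print("x=a+b*y+c*z",np.linalg.lstsq(np.c_[np.ones(len(w)),w[:,1:]],w[:,0],rcond=None)[0])
for n in("scene","top"):
    W=cloud(n,ctrl.read_camera(n)[1]).reshape(-1,3)
    w=W[(abs(W[:,0]-.645)<.035)&(abs(W[:,1]+.139)<.032)&(W[:,2]>.171)&(W[:,2]<.186)]; print(n,"crown",len(w),np.median(w[:,2]),cv2.minAreaRect(w[:,:2].astype(np.float32)))
u,v=proj("scene",[.6453,-.139,.16])[0].astype(int)
cv2.imwrite("pics/c5.png",cv2.resize(p[v-60:v+60,u-70:u+70,::-1],None,fx=5,fy=5))
D=np.array([.426,-.2912,.092]); g=pose(114.7)
plan([((.50,-.30,.26),g),((.426,-.2912,.20),g),(tcp(D,g),g)])
E
```

```text
15.8 tcp [ 0.5457 -0.1411  0.337 ] z [ 0.005 -0.002 -1.   ] y [ 0.996 -0.087  0.005] F [ 0.  -0.7 -0.9] open 0.601 ff 0.0 q [-0.43 -0.03  1.7  -0.    1.47 -0.35]
590 [ 0.6743 -0.1422  0.1185] ((-0.14249970018863678, 0.11742666363716125), (0.06066194549202919, 0.09488889575004578), 0.19839857518672943)
x=a+b*y+c*z [6.86579562e-01 8.65420420e-02 2.70109008e-04]
scene crown 271 0.17751311036077752 ((0.6507405638694763, -0.13943657279014587), (0.057601917535066605, 0.06349774450063705), 3.1585581302642822)
top crown 24 0.17668335933233548 ((0.6461846232414246, -0.12823550403118134), (0.03831590339541435, 0.052881598472595215), 83.43669128417969)
row [-0.1628, -0.0299, 0.0742] [0.0004, 0.0002, -0.5194] | rows>=2.9
row [0.0389, -0.0636, 0.06] [0.0, 0.0, 0.0] | rows>=1.5
row [0.0, 0.0, 0.127] [0.0, 0.0, 0.0] | rows>=2.0
```

View pics/c5.png

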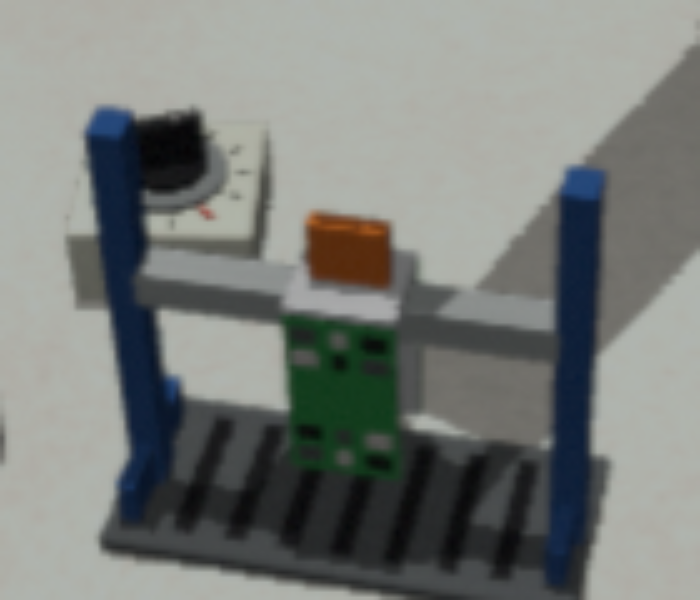

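The hanger hangs astride the bar at about (345,390): yaw 85.1° against the bar's 85°, vertical within 0.1°, crown on the bar. Next is the dial.

Emit:
{"op": "carry_out", "data": {
  "deltas": [-0.05,-0.01,0.02,0,0,-0.17,-0.1,-0.02,0.045,0,0,-0.34,-0.163,-0.03,0.074,0,0,-0.519,-0.163,-0.03,0.074,0,0,-0.519,-0.163,-0.03,0.074,0,0,-0.519],
  "grip": 50
}}

```text
time: 16.58
eef_pos: [0.502, -0.3008, 0.2597]
tcp_rot: [0.54, 0.842, 0.0, -0.0]
contact_force: [0.5, 0.4, 0.5]
opening: 0.503
finger_force: 0.0
```

Emit:
{"op": "carry_out", "data": {
  "deltas": [0.039,-0.064,0.06,0,0,0,0.039,-0.064,0.06,0,0,0,0.039,-0.064,0.06,0,0,0,0.039,-0.064,0.06,0,0,0]
}}

```text
time: 17.08
eef_pos: [0.4291, -0.292, 0.2023]
tcp_rot: [0.539, 0.842, -0.0, 0.002]
contact_force: [0.4, 0.4, 1.3]
opening: 0.498
finger_force: 0.0
```

```bash
python3 - <<'E'
from h import *
st(); g=pose(114.7)
plan([((.426,-.2912,.0745),g)])
E
```

```text
17.07 tcp [ 0.4291 -0.292   0.2023] z [ 0.003 -0.003 -1.   ] y [0.908 0.419 0.002] F [0.4 0.4 1.3] open 0.498 ff 0.0 q [-0.79 -0.06  1.96  0.    1.23 -1.23]
row [0.0025, -0.0027, 0.1278] [0.0018, 0.0037, 0.0016] | rows>=2.0
```

Emit:
{"op": "carry_out", "data": {
  "deltas": [0.002,-0.002,0.05,0.001,0.003,0.001,0.002,-0.002,0.1,0.001,0.003,0.001,0.002,-0.002,0.126,0.001,0.003,0.001,0.002,-0.002,0.126,0.001,0.003,0.001]
}}

```text
time: 17.58
eef_pos: [0.425, -0.2902, 0.0732]
tcp_rot: [0.539, 0.842, 0.001, -0.003]
contact_force: [-0.3, 0.3, -0.1]
opening: 0.505
finger_force: 0.0
```

Emit:
{"op": "carry_out", "data": {
  "deltas": [0,0,0,0,0,0,0,0,0,0,0,0,0,0,0,0,0,0,0,0,0,0,0,0,0,0,0,0,0,0],
  "grip": 0,
  "grip_force": 40
}}

```text
time: 18.2
eef_pos: [0.4247, -0.2912, 0.0747]
tcp_rot: [0.54, 0.842, 0.0, -0.001]
contact_force: [-0.5, 1.0, 2.7]
opening: 0.002
finger_force: 1.6
```

```bash
python3 - <<'E'
from h import *
st(); s=ctrl.get_state(); R=Ro.from_quat(s["tcp_rot"]); x=R.apply([1,0,0]); print("psi",np.degrees(np.arctan2(x[1],x[0])))
E
```

```text
18.2 tcp [ 0.4247 -0.2912  0.0747] z [-0.001  0.002 -1.   ] y [ 0.909  0.417 -0.001] F [-0.5  1.   2.7] open 0.002 ff 1.606005434277904 q [-0.8   0.09  2.07  0.    0.99 -1.23]
psi 114.6657351617256
```

The fingers have shut fully, so something is off. Looking.

```bash
python3 - <<'E'
from h import *
cs=[]
for n in("scene","top"):
    p,d=ctrl.read_camera(n); u,v=proj(n,[.426,-.2912,.08])[0].astype(int)
    cs.append(cv2.resize(p[v-38:v+38,u-50:u+50,::-1],None,fx=4,fy=4,interpolation=cv2.INTER_CUBIC))
    W=cloud(n,d).reshape(-1,3); w=W[(abs(W[:,0]-.426)<.06)&(abs(W[:,1]+.291)<.06)&(W[:,2]>.03)&(W[:,2]<.13)]; print(n,len(w),np.histogram(w[:,2],bins=np.arange(.03,.135,.01)))
cv2.imwrite("pics/c6.png",np.hstack(cs)); st()
E
```

```text
scene 745 (array([ 18,  49, 359, 116,  62,  36,  45,  21,  20,  19]), array([0.03, 0.04, 0.05, 0.06, 0.07, 0.08, 0.09, 0.1 , 0.11, 0.12, 0.13]))
top 357 (array([ 12,  16, 287,  42,   0,   0,   0,   0,   0,   0]), array([0.03, 0.04, 0.05, 0.06, 0.07, 0.08, 0.09, 0.1 , 0.11, 0.12, 0.13]))
18.3 tcp [ 0.4247 -0.2911  0.0747] z [-0.002  0.002 -1.   ] y [ 0.909  0.417 -0.001] F [0.  0.5 4.4] open -0.001 ff 2.141903208466829 q [-0.8   0.09  2.07  0.    0.99 -1.23]
```

View pics/c6.png

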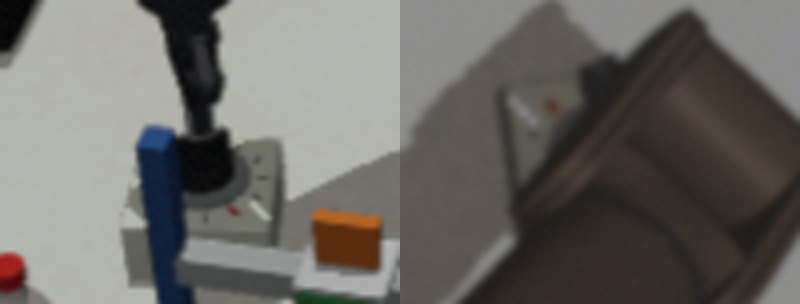

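```bash
python3 - <<'E'
from h import *
p,d=ctrl.read_camera("scene"); W=cloud("scene",d)
u,v=proj("scene",[.426,-.2912,.092])[0].astype(int); print(u,v)
for r in range(v-24,v+18,3):
    print(r,[("%d,%d,%d"%tuple((W[r,c]*1000-[426,-291,0]).round())) + ":%d"%p[r,c].mean() for c in range(u-12,u+16,4)])
E
```

```text
244 162
138 ['-247,-108,4:175', '23,-11,198:35', '38,5,210:20', '31,15,206:47', '8,20,190:105', '-262,-38,0:177', '-265,-24,-2:177']
141 ['-228,-104,4:175', '7,-17,175:73', '30,2,193:15', '43,17,204:51', '9,20,180:102', '-238,-33,3:178', '-243,-19,1:178']
144 ['-212,-100,3:174', '-216,-87,1:160', '14,-4,171:17', '46,17,195:51', '44,28,195:70', '-218,-29,4:178', '-222,-15,3:179']
147 ['-196,-97,2:176', '-197,-82,2:176', '18,-4,163:19', '56,19,192:38', '52,30,190:23', '-205,-26,1:179', '-206,-12,2:178']
150 ['-172,-90,6:177', '-183,-79,0:176', '27,-2,158:15', '44,15,172:21', '44,27,173:33', '-179,-20,7:176', '-189,-9,1:178']
153 ['-158,-87,4:176', '-162,-74,2:176', '9,-9,133:60', '28,9,149:17', '-167,-33,2:148', '-164,-17,5:177', '-171,-5,1:177']
156 ['-143,-84,2:175', '-144,-70,3:175', '5,-11,119:89', '10,3,124:18', '-148,-28,4:171', '-157,-17,-3:177', '-150,-1,4:177']
159 ['206,28,263:89', '202,37,261:104', '-132,-53,0:119', '8,1,111:19', '-11,9,98:79', '-133,-11,3:174', '-138,1,1:178']
162 ['215,30,261:79', '213,39,261:40', '7,-13,98:17', '10,1,101:24', '1,11,95:11', '-50,10,56:151', '-54,22,54:155']
165 ['223,31,258:37', '215,39,252:24', '11,-13,89:7', '6,-1,87:8', '3,10,85:12', '-27,15,62:53', '-34,26,58:109']
168 ['222,30,247:36', '215,38,243:26', '11,-14,78:9', '8,-2,76:6', '4,10,74:10', '3,22,74:39', '-13,31,62:93']
171 ['223,29,238:36', '218,38,236:27', '17,-13,70:15', '14,-1,69:15', '14,11,70:13', '2,21,61:47', '-1,33,60:82']
174 ['223,28,229:35', '224,39,231:28', '24,-12,64:21', '23,1,65:14', '25,14,67:38', '16,24,61:64', '3,33,52:104']
177 ['224,27,220:35', '222,37,219:34', '34,-10,60:62', '36,3,63:66', '28,13,57:63', '26,26,57:88', '25,38,58:136']
```

The depth shows the shut fingers sitting on top of the grip bar, with their tips at z≈0.10, while the reported TCP is 0.075. I'll open and check where the tips really are.

Emit:
{"op": "carry_out", "data": {
  "deltas": [0,0,-0.03,0,0,0,0,0,-0.03,0,0,0,0,0,-0.03,0,0,0,0,0,-0.03,0,0,0],
  "grip": 45
}}

```text
time: 18.85
eef_pos: [0.4237, -0.2901, 0.1025]
tcp_rot: [0.54, 0.842, 0.001, -0.003]
contact_force: [0.5, 0.7, 0.6]
opening: 0.447
finger_force: 0.0
```

```bash
python3 - <<'E'
from h import *
st(); p,d=ctrl.read_camera("scene"); np.save("pics/s7.npy",d); W=cloud("scene",d)
u,v=proj("scene",[.426,-.2912,.10])[0].astype(int)
w=W[v-50:v+25,u-40:u+40].reshape(-1,3)-[.426,-.2912,0]
k=(abs(w[:,0])<.07)&(abs(w[:,1])<.07)&(w[:,2]>.06)&(w[:,2]<.2); w=w[k]
a=np.radians(24.7); c=w[:,0]*np.cos(a)+w[:,1]*np.sin(a)   # along closing axis
for z in np.arange(.06,.2,.01):
    m=abs(w[:,2]-z)<.005
    if m.sum(): print(round(z,2),m.sum(),np.sort((c[m]*1000).round()).astype(int)[::max(1,m.sum()//12)])
i=cv2.resize(p[v-45:v+40,u-45:u+55,::-1],None,fx=6,fy=6,interpolation=cv2.INTER_CUBIC); cv2.imwrite("pics/c7.png",cv2.convertScaleAbs(i,alpha=1.8,beta=20))
E
```

```text
18.85 tcp [ 0.4237 -0.2901  0.1025] z [-0.004  0.004 -1.   ] y [ 0.909  0.417 -0.002] F [0.5 0.7 0.6] open 0.447 ff 0.0 q [-0.8   0.05  2.05 -0.    1.05 -1.23]
0.06 87 [-33  -6   5  16  19  23  26  28  30  33  35  38  51]
0.07 86 [-14   4   5   7   9  12  15  17  19  21  23  25  30]
0.08 33 [ 2  4  4  5  5  5  5  5  6  6  6  7  7  8  9 10 15]
0.09 43 [ 1  2  4  4  5  5  6  7  7  8  8  9 10 11 13]
0.1 44 [-7 -4 -3 -2 -1  0  2  3  4  5  6  6  7  9 10]
0.13 10 [-23 -20  20  21  22  23  24  24  25  27]
0.14 23 [-25 -22 -20 -20 -19  19  21  21  22  22  22  23  26  27  27  28  28  29
  29  30  31  31  31]
0.15 25 [-25 -21 -18  20  22  25  28  28  29  30  31  32  35]
0.16 20 [-27 -24 -20  22  22  23  26  26  28  29  29  29  30  30  30  31  32  34
  35  35]
0.17 3 [-28  34  43]
0.18 25 [-29 -24  26  29  44  45  46  47  47  47  48  50  52]
0.19 23 [-25  24  25  27  30  42  42  43  43  46  47  48  48  48  49  52  52  52
  52  53  53  54  56]
0.2 16 [-24 -20  17  21  23  26  27  30  46  52  54  55  55  55  55  57]
```

View pics/c7.png

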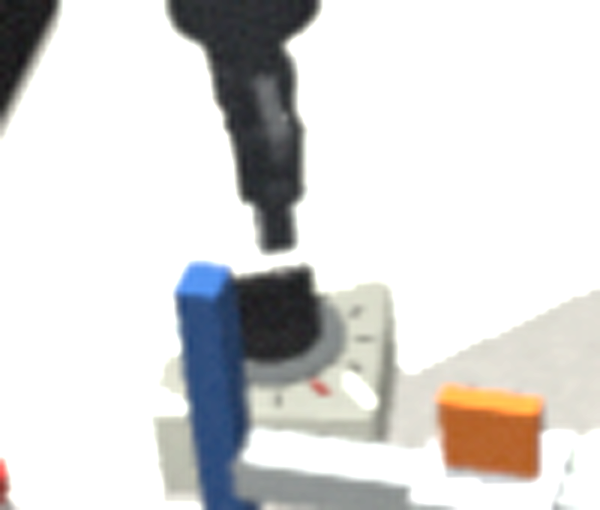

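The picture shows the fingertips at (278,250), above the grip bar's top at (270,270). At 45% open the tips are ~25 mm above the reported TCP, so I must go ~18 mm lower than planned, in steps with the force watched.

Emit:
{"op": "carry_out", "data": {
  "deltas": [-0.002,0.0015,0.02,0,0,0,-0.002,0.0015,0.036,0,0,0,-0.002,0.0015,0.036,0,0,0]
}}

```text
time: 19.27
eef_pos: [0.4252, -0.2906, 0.0657]
tcp_rot: [0.54, 0.842, 0.001, -0.004]
contact_force: [-0.1, -0.0, -0.0]
opening: 0.453
finger_force: 0.0
```

Emit:
{"op": "carry_out", "data": {
  "deltas": [0,0,0.005,0,0,0,0,0,0.009,0,0,0,0,0,0.009,0,0,0]
}}

```text
time: 19.65
eef_pos: [0.4265, -0.2919, 0.0589]
tcp_rot: [0.54, 0.842, 0.0, -0.002]
contact_force: [0.1, -0.5, -0.0]
opening: 0.449
finger_force: 0.0
```

```bash
python3 - <<'E'
from h import *
st(); p,d=ctrl.read_camera("scene"); W=cloud("scene",d)
u,v=proj("scene",[.426,-.2912,.10])[0].astype(int)
w=W[v-50:v+25,u-40:u+40].reshape(-1,3)-[.426,-.2912,0]
k=(abs(w[:,0])<.07)&(abs(w[:,1])<.07)&(w[:,2]>.05)&(w[:,2]<.14); w=w[k]
a=np.radians(24.7); c=w[:,0]*np.cos(a)+w[:,1]*np.sin(a)
for z in np.arange(.06,.14,.01):
    m=abs(w[:,2]-z)<.005
    if m.sum(): print(round(z,2),m.sum(),np.sort((c[m]*1000).round()).astype(int)[::max(1,m.sum()//12)])
E
```

```text
19.65 tcp [ 0.4265 -0.2919  0.0589] z [-0.003  0.003 -1.   ] y [ 0.909  0.417 -0.001] F [ 0.1 -0.5 -0. ] open 0.449 ff 0.0 q [-0.8   0.12  2.07 -0.    0.96 -1.23]
0.06 331 [-45 -24  -9   5  13  20  26  31  35  40  47  54  64]
0.07 73 [ 3  6  7  9 11 14 16 17 19 21 24 27 34]
0.08 16 [ 1  4  4  4  4  4  7  8  8  8  8  9 11 13 16 21]
0.09 30 [-21   1   4   5   5   6   7   9  10  21  24  26  27  29  30]
0.1 37 [-22 -20  -2   2   4   6   9  22  25  27  31  34  35]
0.11 28 [-26 -19  17  23  25  26  27  29  31  31  31  32  34  37]
0.12 6 [-20  28  32  32  34  35]
0.13 10 [-28 -26 -23  16  31  31  32  48  50  51]
0.14 13 [32 42 47 47 48 49 49 50 51 51 51 52 53]
```

Emit:
{"op": "carry_out", "data": {
  "deltas": [0,0,0.003,0,0,0,0,0,0.003,0,0,0,0,0,0.003,0,0,0,0,0,0.003,0,0,0,0,0,0.003,0,0,0],
  "grip": 0,
  "grip_force": 40
}}

```text
time: 20.32
eef_pos: [0.4266, -0.2919, 0.0559]
tcp_rot: [0.54, 0.842, 0.0, -0.002]
contact_force: [1.4, 0.3, -0.5]
opening: 0.152
finger_force: 40.7
```

```bash
python3 - <<'E'
from h import *
st(); s=ctrl.get_state(); x=Ro.from_quat(s["tcp_rot"]).apply([1,0,0]); print("psi",np.degrees(np.arctan2(x[1],x[0])),s["wrist_torque"])
E
```

```text
20.32 tcp [ 0.4266 -0.2919  0.0559] z [-0.002  0.003 -1.   ] y [ 0.909  0.417 -0.001] F [ 1.4  0.3 -0.5] open 0.152 ff 40.74442684650421 q [-0.8   0.12  2.07  0.    0.95 -1.23]
psi 114.67107969460164 [ 0.03156331 -0.12902672 -0.01172189]
```

Gripped (opening 0.152, 40 N). Next I pin down the red mark's direction from the first picture.

```bash
python3 - <<'E'
from h import *
im=cv2.imread("pics/top0.png").astype(int); W=cloud("top",np.load("pics/top0.npy"))
v,u=np.mgrid[225:280,385:445]; b,g,r=[im[225:280,385:445,i] for i in range(3)]
wt=np.clip(r-np.maximum(g,b)-15,0,None); m=wt>0
uv=[(u*wt).sum()/wt.sum(),(v*wt).sum()/wt.sum()]; P=onplane("top",[uv],.055)[0]; print(m.sum(),uv,P)
w=W[225:280,385:445].reshape(-1,3); t=w[(w[:,2]>.05)&(w[:,2]<.06)]; rc=cv2.minAreaRect(t[:,:2].astype(np.float32)); print("box",rc)
for c in([.426,-.2912],rc[0],[.4265,-.2917]):
    d=P[:2]-c; print(c,np.hypot(*d),np.degrees(np.arctan2(d[1],d[0])))
E
```

```text
13 [np.float64(404.67464114832535), np.float64(240.2200956937799)] [ 0.46030004 -0.26205305  0.055     ]
box ((0.42641809582710266, -0.2916301488876343), (0.11492481082677841, 0.11609123647212982), 5.292694091796875)
[0.426, -0.2912] 0.04501152996352099 40.35669317122053
(0.42641809582710266, -0.2916301488876343) 0.04497545228067134 41.11919218464271
[0.4265, -0.2917] 0.04495981245492962 41.254893527139295
```

Emit:
{"op": "carry_out", "data": {
  "deltas": [0,0,0,0,0,0.13,0,0,0,0,0,0.26,0,0,0,0,0,0.39,0,0,0,0,0,0.52,0,0,0,0,0,0.65]
}}

```text
time: 20.95
eef_pos: [0.4274, -0.2918, 0.0559]
tcp_rot: [0.782, 0.624, 0.001, -0.001]
contact_force: [4.8, 0.8, -2.6]
opening: 0.155
finger_force: 40.5
```

Emit:
{"op": "carry_out", "data": {
  "deltas": [0,0,0,0,0,0.13,0,0,0,0,0,0.26,0,0,0,0,0,0.39,0,0,0,0,0,0.52,0,0,0,0,0,0.624]
}}

```text
time: 21.58
eef_pos: [0.4282, -0.2923, 0.056]
tcp_rot: [0.935, 0.354, 0.001, -0.0]
contact_force: [6.1, -0.4, -3.9]
opening: 0.155
finger_force: 40.2
```

Emit:
{"op": "carry_out", "data": {
  "deltas": [0,0,0,0,0,0,0,0,0,0,0,0,0,0,0,0,0,0]
}}

```text
time: 21.95
eef_pos: [0.4282, -0.2923, 0.056]
tcp_rot: [0.935, 0.355, 0.001, -0.0]
contact_force: [6.2, -0.1, -3.9]
opening: 0.155
finger_force: 40.2
```

```bash
python3 - <<'E'
from h import *
st(); s=ctrl.get_state(); x=Ro.from_quat(s["tcp_rot"]).apply([1,0,0]); print("psi",np.degrees(np.arctan2(x[1],x[0])),s["wrist_torque"])
E
```

```text
21.95 tcp [ 0.4282 -0.2923  0.056 ] z [ 0.002  0.001 -1.   ] y [ 0.664 -0.748  0.001] F [ 6.2 -0.1 -3.9] open 0.155 ff 40.221930742263794 q [-0.8   0.12  2.07  0.    0.95  0.05]
psi 41.621884065940854 [-0.0466569  -1.00591406  0.0023006 ]
```

Emit:
{"op": "carry_out", "data": {
  "deltas": [0,0,0,0,0,0,0,0,0,0,0,0,0,0,0,0,0,0,0,0,0,0,0,0],
  "grip": 45
}}

```text
time: 22.45
eef_pos: [0.4264, -0.292, 0.056]
tcp_rot: [0.935, 0.356, -0.001, -0.002]
contact_force: [-0.8, 0.5, 0.6]
opening: 0.45
finger_force: 0.0
```

Emit:
{"op": "carry_out", "data": {
  "deltas": [0,0,-0.04,0,0,0,0,0,-0.1,0,0,0,0,0,-0.16,0,0,0,0,0,-0.22,0,0,0,0,0,-0.23,0,0,0]
}}

```text
time: 23.08
eef_pos: [0.4287, -0.2942, 0.2924]
tcp_rot: [0.935, 0.356, 0.001, 0.003]
contact_force: [0.0, 0.4, -0.8]
opening: 0.451
finger_force: 0.0
```

```bash
python3 - <<'E'
from h import *
st(); s=ctrl.get_state(); plan([((.32,-.58,.30),Ro.from_quat(s["tcp_rot"]))])
E
```

```text
23.07 tcp [ 0.4287 -0.2942  0.2924] z [ 0.005 -0.005 -1.   ] y [ 0.665 -0.747  0.007] F [ 0.   0.4 -0.8] open 0.451 ff 0.0 q [-0.8  -0.12  1.86 -0.    1.4   0.05]
row [-0.2712, 0.1412, -0.0067] [0.0, 0.0, 0.0] | rows>=4.9
```

Emit:
{"op": "carry_out", "data": {
  "deltas": [-0.05,0.026,-0.001,0,0,0,-0.1,0.052,-0.003,0,0,0,-0.16,0.083,-0.004,0,0,0,-0.22,0.115,-0.006,0,0,0,-0.271,0.141,-0.007,0,0,0]
}}

```text
time: 23.7
eef_pos: [0.3192, -0.5744, 0.2909]
tcp_rot: [0.935, 0.356, -0.001, -0.003]
contact_force: [1.0, -0.5, 1.1]
opening: 0.451
finger_force: 0.0
```

Emit:
{"op": "carry_out", "data": {
  "deltas": [0,0,0,0,0,0,0,0,0,0,0,0]
}}

```text
time: 23.95
eef_pos: [0.3201, -0.5725, 0.2907]
tcp_rot: [0.935, 0.355, -0.0, -0.003]
contact_force: [-0.6, 0.9, 0.1]
opening: 0.45
finger_force: 0.0
```

```bash
python3 - <<'E'
from h import *
st(); p,d=ctrl.read_camera("top"); W=cloud("top",d); s0=cloud("top",np.load("pics/top0.npy"))
w=W[225:280,385:445].reshape(-1,3)
t=w[(w[:,2]>.085)&(w[:,2]<.11)]; print("dial",len(t),cv2.minAreaRect(t[:,:2].astype(np.float32)))
t=w[(w[:,2]>.05)&(w[:,2]<.06)]; print("box",cv2.minAreaRect(t[:,:2].astype(np.float32)))
w=W[140:200,320:400].reshape(-1,3); t=w[(w[:,2]>.171)&(w[:,2]<.186)]; print("crown",len(t),np.median(t[:,2]),cv2.minAreaRect(t[:,:2].astype(np.float32)))
t=w[(w[:,2]>.19)&(w[:,2]<.23)]; print("handle",len(t),np.median(t[:,2]),cv2.minAreaRect(t[:,:2].astype(np.float32)))
a=cv2.resize(p[228:278,390:445,::-1],None,fx=8,fy=8,interpolation=cv2.INTER_CUBIC); b=cv2.resize(p[130:215,290:480,::-1],(440,197))
cv2.imwrite("pics/c8.png",cv2.convertScaleAbs(np.vstack([a,b]) if a.shape[1]==440 else a,alpha=1.4))
E
```

```text
23.95 tcp [ 0.3201 -0.5725  0.2907] z [-0.003  0.006 -1.   ] y [ 0.665 -0.747 -0.006] F [-0.6  0.9  0.1] open 0.45 ff 0.0 q [-1.21  0.2   1.53 -0.    1.42 -0.37]
dial 108 ((0.4263008236885071, -0.2908834218978882), (0.0474604070186615, 0.013497552834451199), 41.748836517333984)
box ((0.4263366162776947, -0.2914634644985199), (0.11509183794260025, 0.1157236322760582), 5.489790439605713)
crown 601 0.17491384726099116 ((0.6451967358589172, -0.13573798537254333), (0.20142516493797302, 0.05752459168434143), 85.47962188720703)
handle 125 0.21290609166219335 ((0.6446172595024109, -0.13844209909439087), (0.04380784183740616, 0.012584696523845196), 84.24462127685547)
```

View pics/c8.png

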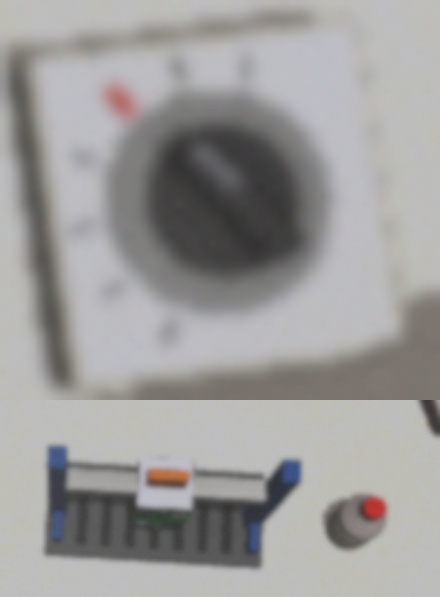

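The pointer line (215,165) points at the red mark (120,100): 41.75° against a target of about 42°. The hanger sits on the bar at (165,482), with its handle top at 213 mm where 214 is expected. Handing in.

```bash
python3 -c "
from plant import ctrl
print(ctrl.sign_off())"
```

```text
the job is handed in; nothing more can be done
None
```

The job is handed in: I stood the hanger up, released it, re-took it by the handle and hung it upright in line on the bar, then turned the dial to within about 0.5° of the red mark, all in about 24 s of the 72 s; the first try at gripping the dial closed on top of its bar and had to be redone lower, and the other objects were not touched.

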